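Tip the cork coasters into their caddy

ROBOT

A 7-joint arm with a two-finger parallel gripper is mounted at the origin on a cart in front of the work surface, level with it; the furniture and walls round the work are solid. World frame = base frame: x ahead of the robot, y to its left, z up, the work surface at z = 0. Lengths are in m, angles in rad, forces in N, time in s.
With the tool pointing down it reaches from about 0.425 to 0.925 m from the base axis. Payload 6.8 kg.
Tool frame: the origin (TCP) lies between the finger pads; the fingertips stand 17 mm ahead of it and the grasp point (between the pads) lies 2 mm behind it; z points along the fingers, y is the direction in which the jaws open and shut (so a half turn about z gives the same grasp; the last joint's range is limited). The gripper opens to 85 mm and grips with 20 to 120 N. Pads are 22 mm wide; open, the fingers measure 114 mm over their backs; the gripper's body (76 mm by 85 mm) begins 54 mm behind the grasp point. The pads swing forward as they close: fully open they stand 13 mm farther back than shut.
Start: joints at [0.994, 0.477, 0.022, 1.555, -0.011, 1.109, -0.083], TCP at [0.305, -0.602, 0.248] pointing down, gripper open.
Joint ranges: [-2.96, 2.96], [-0.34, 2.1], [-1.41, 1.46], [0.24, 2.44], [-1.37, 4.51], [0.17, 1.92], [-2.96, 2.96]. Speed limits (rad/s): [2.39, 2.39, 3.14, 3.14, 3.14, 3.14, 3.14].

INTERFACE

Orientations are given as a unit quaternion [w, x, y, z].
In Python, from station import bot gives the robot as it stands. The module is installed in compiled form; this text tells all that it offers.
- The arm moves only by the tool carry_out, never from a script. Its argument "moves" is a list of rows, each a list of 3 entries, a list of its own where there are three numbers: the turn, a rotation vector about the tool's x, y, z in degrees, then the shift along the tool's x, y, z in cm, then the finger opening in cm, from 0 to 8.54. A call has 1 to 5 rows; each row is the pose to reach, as a shift and turn from the pose commanded when the call began, along the tool's axes at that moment; what a row does not reach only later rows make up. A row lasts 1/8 s, in which the tool goes at most 62.5 mm and 10.7 degrees, less where a joint would pass 70% of its speed; a pose out of reach is approached as far as the arm can. A call with a gripper value outside its range is refused whole. The fingers move at their own pace and stop on an object; "newtons" is the grip in N (left out, the last holds). Time passes only in rows, so rows that repeat a pose let the fingers close. It gives the time, the measured TCP pose, the force and the opening at its end, in the units of the state.
- bot.get_obs(): the state, without advancing time (a new reading comes with each control period).
- bot.read_camera(name): name is "scene" or "side" or "wrist"; returns the picture (420x560x3 uint8, red, green, blue); there is no depth.
- bot.camera_info(name): a dict with "vertical_fov" (degrees; the focal length in pixels is half the picture's height over the tangent of half this angle, whatever the lens; pixels are square), "cx", "cy" (the principal point, pixels), "position" and "attitude" of the camera in the world. Camera axes: x right, y up, looking along -z (the intrinsics and any distortion apply to the point x, -y, -z); pixel columns grow to the right and rows downward; lengths in m; the calibration is good to about 2 mm. A picture is of the moment at which its call begins: read the wrist's pose just before it. camera_info takes no time and is no camera call; for the wrist camera it gives the pose at the moment of the call.
- bot.hand_in(): hands the job in, once; it reports no verdict.
Trained networks look in the newest picture that a camera, given by its name, has taken for a name from the list of things; names that differ only in an ending like _2 or _b are one class to them, and where a whole thing is asked for, a point or a joint stands for the part that bears it (a point fixed in the world has none). Each returns a list of dicts, best first, with "score" (0 to 1); they miss things now and then, are a little off and sometimes report something else, mostly with a low value. They report only what shows in the picture. A call takes as long as a camera call. They do not tell look-alikes from the thing itself.
- bot.silhouettes(label, camera): "region" (420x560 bool, what is visible of it) and "location" ([column, row] in pixels, amid what is visible of it).
The state is a dict: "t": time; "q": joint angles; "joint_vel": joint speeds; "joint_torque": joint torques, N m; "eef_pos": TCP position; "tool_rot": TCP orientation; "contact_force": force on the tool from outside, world axes, zero at the start; "torque": the same for the moment, N m; "gripper_width": opening from 0.0 (shut) to 1.0 (fully open).
Only numpy, scipy, OpenCV 4.12 (cv2) and the standard library are available. Lean on these libraries where they do the work, as an engineer would, in place of code of your own. Each camera call takes 0.05 s, during which the arm holds its last target. There are 200 camera calls.

TASK

Put the banded pile of tan cork coasters into the dark wooden caddy. Tip it in: hold the pile lengthwise over the caddy, leaning about 18 degrees with its low end towards the tall wall, bring that low end down inside along the tall wall almost to the caddy's floor, pause there a moment, then let the other end down so that the pile lies flat on the floor of the caddy, and let go. Leave the black pile where it is.

Things in the scene. Friction and masses are not known exactly. Their poses are not given: they have to be found in the camera images.
- cork_center (a point): Centre (half-way up) of the pile to move: eight tan oblong cork coasters bound by a white paper band into one rigid block, 96 mm long (x), 56 wide (y), 44 high (z, up), about 0.16 kg. Loose, flat on the worktop, left or right of the caddy. Grip it across its 56 mm width over the band at mid-length, with 25 N. A half turn makes no difference.
- slate_center (a point): Centre (half-way up) of a pile of the same size and band, but of black coasters: the wrong one. It lies flat on the other side of the caddy and must stay where it is.
- caddy: Dark brown wooden caddy, fixed. Origin: centre of its underside on the worktop; x lengthwise to the tall wall (roughly away from the robot), z up. Inside 116 x 70 mm, walls 6, floor at z = 6. Wall tops: tall end (+x) z = 52, low end (-x) and sides z = 30. The middle 70 mm of each side is open down to the floor for the fingers. A seated pile's centre is at x = y = 0, z = 28.
- caddy_lead (a point): Nothing visible: the pose of the tipped pile's centre on the way in, at x = y = 0, z = 46 mm in the caddy's frame. x runs down towards the tall wall, z leans 18 degrees from upright towards the tall wall. With the pile so placed, its low edge is 4 mm above the caddy's floor and its raised end clears the low end wall.
Mind the look-alikes: they are no part of the job. Of the things that look like the part that bears cork_center, take the one that is nearest to the robot's base at the start.

How it is judged:
By the outcome, as a careful person would: the job done as asked, in the order asked, and still so for the second after the job is handed in, with the robot touching nothing.
It also fails if it takes over 50 s, if anything falls off the work surface, if the arm or the gripper's body presses on something with over 40 N, if the wrist force passes 120 N, or if a joint passes its speed limit or range.

## Working session

There is one attempt and no reset: what is moved stays moved. The work goes in short steps, Python scripts to look and compute and a tool call to move; the robot and the scene stay as the last step left them, time stands still between calls to the robot, and variables do not carry over. Pictures are saved under pics/ and viewed, about 8 in all and at most 12, crops included, and the job is handed in when it is done.

Besides the shell and the picture viewer there is one more tool, called in YAML: its name, and indented under it one key for each argument. carry_out: Moves the arm, as the interface text tells. Its arguments: {"type":"object","properties":{"moves":{"type":"array"},"newtons":{"type":"number"}},"required":["moves"]}

```bash
mkdir -p pics; cat > h.py <<'E'
import numpy as np, cv2
from station import bot
from scipy.spatial.transform import Rotation as R
def rot(q): return R.from_quat([q[1],q[2],q[3],q[0]])
E
python3 - <<'E'
from h import *
o=bot.get_obs(); print({k:np.round(v,4) for k,v in o.items()})
for n in ("scene","side","wrist"):
    print(n,bot.camera_info(n))
a=[]
for n in ("scene","side","wrist"):
    im=bot.read_camera(n)[:,:,::-1].copy(); cv2.imwrite(f"pics/{n}0.png",im)
    for l in ("cork_center","slate_center","caddy"):
        for d in bot.silhouettes(l,n): print(n,l,round(d["score"],2),np.round(d["location"]),d["region"].sum())
    a.append(im)
cv2.imwrite("pics/both0.png",cv2.resize(np.hstack(a[:2]),(800,300)))
E
```

```text
{'t': np.float64(0.0), 'q': array([ 0.9939,  0.4778,  0.0224,  1.5565, -0.0115,  1.1093, -0.0831]), 'joint_vel': array([ 0.    ,  0.0003,  0.0006, -0.0008, -0.0006,  0.    , -0.0011]), 'joint_torque': array([ 1.50000e-03, -5.96441e+01,  1.60860e+00, -2.81194e+01,
        1.26000e-02,  9.40000e-03,  0.00000e+00]), 'eef_pos': array([ 0.3047, -0.6017,  0.2473]), 'tool_rot': array([-9.000e-04,  9.727e-01,  2.323e-01, -3.000e-04]), 'contact_force': array([-0.2674, -0.5632, -0.2176]), 'torque': array([0.0115, 0.0125, 0.0281]), 'gripper_width': np.float64(0.999)}
scene {'vertical_fov': 42.25824393264236, 'cx': 271.1807181616591, 'cy': 212.3913954485724, 'position': array([-0.48530014, -1.24140917,  0.84245939]), 'attitude': array([ 0.79573071,  0.47803129, -0.1967873 , -0.31555266])}
side {'vertical_fov': 51.672416653989316, 'cx': 274.57642777678024, 'cy': 211.36096023653297, 'position': array([0.47752837, 0.89797035, 0.95459558]), 'attitude': array([-0.02627257, -0.02080736,  0.41626551,  0.90862524])}
wrist {'vertical_fov': 71.64958146159302, 'cx': 283.10911110945074, 'cy': 215.26259211492197, 'position': array([ 0.37580792, -0.56491569,  0.37380628]), 'attitude': array([ 0.84207525, -0.13211896,  0.08241293, -0.51639323])}
scene cork_center 0.78 [388. 278.] 829
scene cork_center 0.75 [334. 261.] 914
scene cork_center 0.74 [322. 230.] 569
scene cork_center 0.71 [290. 244.] 722
scene slate_center 0.69 [175. 183.] 513
scene caddy 0.97 [230. 209.] 807
side cork_center 0.94 [292. 164.] 424
side cork_center 0.77 [258. 186.] 534
side cork_center 0.7 [279. 146.] 403
side cork_center 0.65 [294. 192.] 563
side caddy 0.61 [287. 255.] 1136
wrist cork_center 0.98 [389.  11.] 1479
```

```bash
python3 - <<'E'
import cv2,numpy as np
a=cv2.imread("pics/scene0.png")[130:330,100:460]; b=cv2.imread("pics/side0.png")[100:320,180:400]
cv2.imwrite("pics/c0.png",np.hstack([cv2.resize(a,(480,267),interpolation=2)[:267],cv2.resize(b,(267,267),interpolation=2)]))
E
```

```text
(no output)
```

View pics/both0.png

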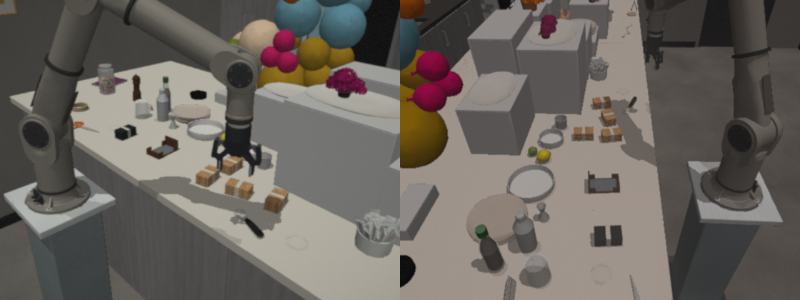

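View pics/c0.png

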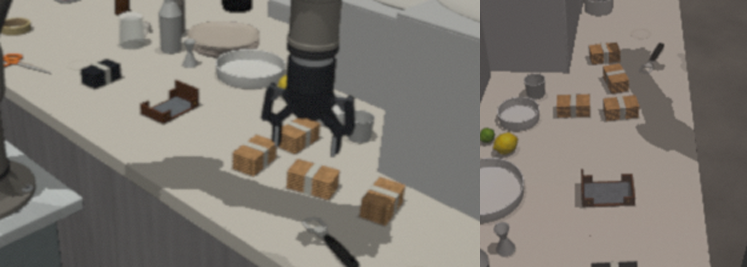

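```bash
cat >> h.py <<'E'
from scipy.optimize import least_squares, minimize
def cam(n):
    c=bot.camera_info(n); c["f"]=210/np.tan(np.radians(c["vertical_fov"])/2); c["R"]=rot(c["attitude"]).as_matrix(); return c
def proj(c,P):
    p=(np.atleast_2d(P)-c["position"])@c["R"]
    return np.c_[c["cx"]-c["f"]*p[:,0]/p[:,2], c["cy"]+c["f"]*p[:,1]/p[:,2]]
def ray(c,uv):
    d=c["R"]@np.array([(uv[0]-c["cx"])/c["f"],-(uv[1]-c["cy"])/c["f"],-1]); return d/np.linalg.norm(d)
def onplane(c,uv,z):
    d=ray(c,uv); return c["position"]+d*(z-c["position"][2])/d[2]
def tri(cs,uvs):
    A=[];b=[];
    for c,u in zip(cs,uvs):
        d=ray(c,u); M=np.eye(3)-np.outer(d,d); A.append(M); b.append(M@c["position"])
    X=np.linalg.lstsq(np.vstack(A),np.hstack(b),rcond=None)[0]
    return X,[np.linalg.norm(a@X-bb)*1e3 for a,bb in zip(A,b)]
def box(x,y,zc,yaw,L=.096,W=.056,H=.044):
    s=np.array([[i,j,k] for i in(-1,1) for j in(-1,1) for k in(-1,1)])*[L/2,W/2,H/2]
    return R.from_euler('z',yaw).apply(s)+[x,y,zc]
def hullmask(c,P,S=4):
    m=np.zeros((420*S,560*S),np.uint8); h=cv2.convexHull(proj(c,P).astype(np.float32))[:,0]
    cv2.fillConvexPoly(m,np.round(((h+.5)*S-.5)*16).astype(int),255,shift=4)
    return cv2.resize(m,(560,420),interpolation=cv2.INTER_AREA)/255.
def fitbox(views,p0,fixz=None):
    def f(p):
        z=p[2] if fixz is None else fixz
        e=0
        for c,r in views:
            m=hullmask(c,box(p[0],p[1],z,p[3])); e+=1-np.minimum(m,r).sum()/np.maximum(m,r).sum()
        return e/len(views)
    s=minimize(f,p0,method="Nelder-Mead",options=dict(initial_simplex=np.array([p0]+[np.add(p0,d) for d in np.diag([.01,.01,.008,.2])]),maxiter=250,xatol=1e-4,fatol=1e-5))
    return s.x,s.fun
E
python3 - <<'E'
from h import *
S,D=cam("scene"),cam("side")
o={}
for n,c in (("scene",S),("side",D)):
    bot.read_camera(n)
    for l in ("cork_center","slate_center","caddy"):
        for d in bot.silhouettes(l,n):
            p=onplane(c,d["location"],.022); print(n,l,np.round(p,3),round(np.hypot(*p[:2]),3))
            o.setdefault((n,l),[]).append((p,d))
for p,d in o[("scene","cork_center")]:
    q,e=min(o[("side","cork_center")],key=lambda t:np.linalg.norm(t[0]-p))
    print(np.round(p,3),np.round(q,3),tri([S,D],[d["location"],e["location"]]))
    best=min((fitbox([(S,d["region"]),(D,e["region"])],[*((p+q)/2)[:2],.022,y]) for y in (-.8,0,.8,1.57)),key=lambda t:t[1])
    print(" fit",np.round(best[0],4),round(best[1],3))
E
```

```text
scene cork_center [ 0.518 -0.458  0.022] 0.692
scene cork_center [ 0.566 -0.593  0.022] 0.82
scene cork_center [ 0.489 -0.314  0.022] 0.581
scene cork_center [ 0.639 -0.307  0.022] 0.709
scene slate_center [0.488 0.267 0.022] 0.556
scene caddy [ 0.504 -0.023  0.022] 0.504
side cork_center [ 0.636 -0.311  0.022] 0.708
side cork_center [ 0.558 -0.591  0.022] 0.813
side cork_center [ 0.509 -0.298  0.022] 0.59
side cork_center [ 0.512 -0.45   0.022] 0.682
side cork_center [0.519 0.025 0.022] 0.519
side slate_center [0.493 0.256 0.022] 0.556
side caddy [0.52  0.018 0.022] 0.52
[ 0.518 -0.458  0.022] [ 0.512 -0.45   0.022] (array([ 0.51526499, -0.45682089,  0.02040685]), [np.float64(3.5386178266477035), np.float64(3.5386178266477173)])
 fit [ 0.5177 -0.4558  0.021   1.9109] 0.053
[ 0.566 -0.593  0.022] [ 0.558 -0.591  0.022] (array([ 0.56036942, -0.59406272,  0.02253166]), [np.float64(3.079029667926055), np.float64(3.07902966792592)])
 fit [ 0.559  -0.6014  0.021   0.2948] 0.076
[ 0.489 -0.314  0.022] [ 0.509 -0.298  0.022] (array([ 0.50566509, -0.30362965,  0.01381983]), [np.float64(5.138225692216642), np.float64(5.138225692216414)])
 fit [ 0.4995 -0.307   0.0201  0.2947] 0.078
[ 0.639 -0.307  0.022] [ 0.636 -0.311  0.022] (array([ 0.63604727, -0.30925379,  0.02385179]), [np.float64(0.49903079152032165), np.float64(0.49903079152016183)])
 fit [ 0.6354 -0.3125  0.0206  0.1209] 0.098
```

```bash
cat >> h.py <<'E'
def down(yaw): # tool pointing down, tool x at yaw
    return R.from_euler('z',yaw)*R.from_euler('x',np.pi)
def plan(pos,Rt):
    o=bot.get_obs(); R0=rot(o["tool_rot"]); 
    t=(R0.inv()*Rt).as_rotvec(degrees=True); s=R0.inv().apply(np.array(pos)-o["eef_pos"])*100
    print("t",round(float(o["t"]),2),"turn",np.round(t,2),"shift cm",np.round(s,2),"rows>=",round(max(np.linalg.norm(s)/6.25,np.linalg.norm(t)/10.7),1),"w",round(float(o["gripper_width"]),3),"F",np.round(o["contact_force"],1))
E
python3 - <<'E'
from h import *
o=bot.get_obs(); R0=rot(o["tool_rot"]); c=bot.camera_info("wrist")
print("cam in tool",R0.inv().apply(c["position"]-o["eef_pos"]), "axes\n",R0.inv().as_matrix()@rot(c["attitude"]).as_matrix())
print("t",o["t"])
# candidate observation pose: see both target & caddy
T=R0.inv().apply(c["position"]-o["eef_pos"]); M=R0.inv().as_matrix()@rot(c["attitude"]).as_matrix()
for yaw in (.29,0.,-.3):
  for pos in ([.42,-.30,.25],[.42,-.22,.28],[.43,-.2,.33]):
    Rt=down(yaw); k=cam("wrist"); k["position"]=np.array(pos)+Rt.apply(T); k["R"]=Rt.as_matrix()@M
    print(yaw,pos,np.round(proj(k,[[.4995,-.307,.022],[.51,0,.02],[.635,-.31,.02]])).tolist())
plan([.42,-.30,.25],down(.29))
E
```

```text
cam in tool [ 0.0800225  -0.00089741 -0.12648019] axes
 [[ 1.43351742e-03  9.51541941e-01  3.07515656e-01]
 [ 9.99998831e-01 -1.52771421e-03  6.55849823e-05]
 [ 5.32202900e-04  3.07515203e-01 -9.51543019e-01]]
t 1.0
0.29 [0.42, -0.3, 0.25] [[309.0, 127.0], [39.0, 30.0], [353.0, -4.0]]
0.29 [0.42, -0.22, 0.28] [[366.0, 145.0], [129.0, 60.0], [412.0, 30.0]]
0.29 [0.43, -0.2, 0.33] [[367.0, 153.0], [161.0, 80.0], [407.0, 55.0]]
0.0 [0.42, -0.3, 0.25] [[290.0, 122.0], [24.0, 112.0], [294.0, -17.0]]
0.0 [0.42, -0.22, 0.28] [[353.0, 122.0], [109.0, 113.0], [365.0, -5.0]]
0.0 [0.43, -0.2, 0.33] [[359.0, 129.0], [144.0, 121.0], [369.0, 20.0]]
-0.3 [0.42, -0.3, 0.25] [[270.0, 123.0], [34.0, 190.0], [232.0, -10.0]]
-0.3 [0.42, -0.22, 0.28] [[332.0, 103.0], [105.0, 168.0], [305.0, -23.0]]
-0.3 [0.43, -0.2, 0.33] [[342.0, 108.0], [140.0, 165.0], [319.0, -1.0]]
t 1.0 turn [ 0.   -0.   10.24] shift cm [ 23.91 -21.76  -0.17] rows>= 5.2 w 0.998 F [-0.4 -0.7  0. ]
```

carry_out:
  moves:
    - [[0,0,2],[4,-4,-0.4],8.5]
    - [[0,0,4],[8.5,-8.5,-0.8],8.5]
    - [[0,0,6],[13,-13,-1.2],8.5]
    - [[0,0,8],[17.5,-17.5,-1.6],8.5]
    - [[0,0,10.2],[21.5,-22,-2],8.5]

```text
t: 1.62
eef_pos: [0.3977, -0.3084, 0.2687]
tool_rot: [0.0, 0.99, 0.144, 0.0]
contact_force: [1.0, -0.0, 0.6]
gripper_width: 0.998
```

carry_out:
  moves:
    - [[0,0,0],[2,-5,0],8.5]
    - [[0,0,0],[3.5,-6,0],8.5]
    - [[0,0,0],[3.5,-6,0],8.5]
    - [[0,0,0],[3.5,-6,0],8.5]

```text
t: 2.12
eef_pos: [0.4128, -0.244, 0.2682]
tool_rot: [0.0, 0.99, 0.144, -0.0]
contact_force: [0.1, -1.6, -1.6]
gripper_width: 0.996
```

```bash
cat > look.py <<'E'
from h import *; import sys,pickle
tag=sys.argv[1]; o=bot.get_obs(); c=cam("wrist"); im=bot.read_camera("wrist")[:,:,::-1]
cv2.imwrite(f"pics/{tag}.png",im); D={}
print("pose",np.round(o["eef_pos"],4),np.round(o["tool_rot"],4),"vel",np.abs(o["joint_vel"]).max().round(4))
for l in sys.argv[2:]:
    D[l]=bot.silhouettes(l,"wrist")
    for d in D[l]: print(l,round(d["score"],2),np.round(d["location"],1),d["region"].sum(),np.round(onplane(c,d["location"],.022),4))
pickle.dump((c,D),open(f"{tag}.pkl","wb"))
E
python3 look.py w1 cork_center caddy slate_center
```

```text
pose [ 0.4128 -0.244   0.2682] [ 2.000e-04  9.896e-01  1.441e-01 -1.000e-04] vel 0.01
cork_center 0.94 [556.1 169.8] 644 [ 0.5324 -0.5722  0.022 ]
cork_center 0.81 [352.5 131.1] 4575 [ 0.5023 -0.3052  0.022 ]
cork_center 0.72 [394.9  30.2] 3801 [ 0.6173 -0.312   0.022 ]
cork_center 0.7 [471.2 155.4] 4814 [ 0.5176 -0.4593  0.022 ]
caddy 0.77 [97.9 45.6] 6973 [0.5069 0.0043 0.022 ]
```

View pics/w1.png

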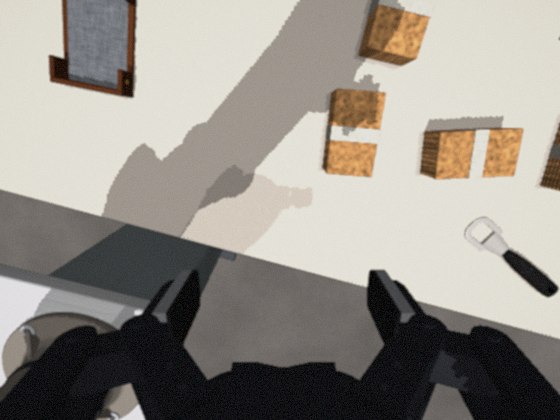

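```bash
python3 -c "
from h import *
plan([.47,-.14,.33],down(0.1))"
```

```text
t 2.33 turn [-0.    0.02 10.82] shift cm [ 8.44 -8.33 -6.2 ] rows>= 2.1 w 0.992 F [ 0.7 -0.1 -0.4]
```

carry_out:
  moves:
    - [[0,0,4],[3,-3,-2],8.5]
    - [[0,0,8],[6,-6,-4.5],8.5]
    - [[0,0,10.8],[8.4,-8.3,-6.2],8.5]
    - [[0,0,10.8],[8.4,-8.3,-6.2],8.5]
    - [[0,0,10.8],[8.4,-8.3,-6.2],8.5]

```text
t: 2.95
eef_pos: [0.4693, -0.1404, 0.3297]
tool_rot: [0.0, 0.999, 0.051, -0.001]
contact_force: [0.5, 0.6, -0.5]
gripper_width: 0.995
```

```bash
python3 look.py w2 cork_center caddy slate_center; python3 - <<'E'
from h import *; import pickle
V=[pickle.load(open(f"w{i}.pkl","rb")) for i in (1,2)]
vs=[]
for c,D in V:
    d=min(D["cork_center"],key=lambda d:np.linalg.norm(onplane(c,d["location"],.022)[:2]-[.5,-.307]));vs.append((c,d["region"],d["location"]))
print("tri",tri([v[0] for v in vs],[v[2] for v in vs]))
v=[(a,b) for a,b,_ in vs]
for vv in (v,v[:1],v[1:]):
    for z in (None,.022):
        x,e=fitbox(vv,[.5,-.307,.022,.29],z); print(len(vv),z,np.round(x,4),round(e,4))
E
```

```text
pose [ 0.4693 -0.1404  0.3297] [ 2.000e-04  9.987e-01  5.070e-02 -5.000e-04] vel 0.0127
cork_center 0.77 [499.9 165.1] 3667 [ 0.5194 -0.4574  0.022 ]
cork_center 0.63 [395.2 169. ] 3310 [ 0.4977 -0.3041  0.022 ]
caddy 0.96 [181.4 124.5] 5865 [0.5287 0.0129 0.022 ]
slate_center 0.92 [ 20.6 137.8] 2242 [0.4864 0.2441 0.022 ]
tri (array([ 0.50041506, -0.30143066,  0.03242012]), [np.float64(2.0643361082622365), np.float64(2.064336108261515)])
2 None [ 0.499  -0.305   0.021   0.2128] 0.0259
2 0.022 [ 0.499  -0.3047  0.029   0.2102] 0.0268
1 None [ 0.4992 -0.305   0.0201  0.2132] 0.0249
1 0.022 [ 0.4992 -0.3046  0.031   0.2113] 0.0253
1 None [ 0.4983 -0.3069  0.017   0.2187] 0.0198
1 0.022 [ 0.4987 -0.3048  0.0286  0.2101] 0.0264
```

View pics/w2.png

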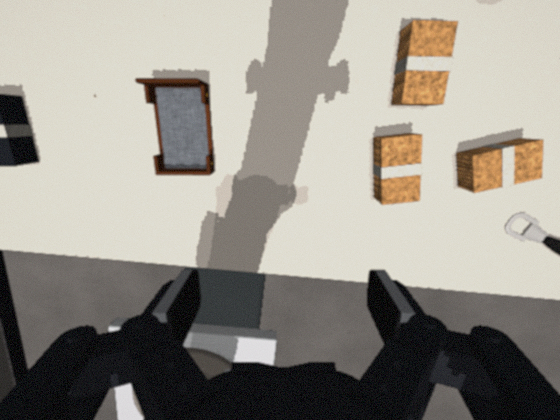

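```bash
python3 -c "
from h import *
plan([.445,0.02,.26],down(0.1))"
```

```text
t 3.15 turn [-0.01  0.07  0.01] shift cm [ -0.8  -16.2    6.96] rows>= 2.8 w 0.998 F [-0.4  1.4 -0.5]
```

carry_out:
  moves:
    - [[0,0,0],[-0.3,-5,2],8.5]
    - [[0,0,0],[-0.5,-10.5,4.5],8.5]
    - [[0,0,0],[-0.8,-16.2,7],8.5]
    - [[0,0,0],[-0.8,-16.2,7],8.5]
    - [[0,0,0],[-0.8,-16.2,7],8.5]

```text
t: 3.78
eef_pos: [0.4456, 0.0201, 0.2602]
tool_rot: [0.0, 0.999, 0.051, -0.0]
contact_force: [0.3, -0.7, -0.6]
gripper_width: 0.998
```

```bash
cat >> h.py <<'E'
def bx(x0,x1,y0,y1,z0,z1): return np.array([[a,b,c] for a in(x0,x1) for b in(y0,y1) for c in(z0,z1)])/1e3
CAD=[bx(-64,64,-41,41,0,6),bx(58,64,-41,41,0,52),bx(-64,-58,-41,41,0,30)]+[bx(*sx,*sy,0,30) for sx in((-64,-35),(35,64)) for sy in((-41,-35),(35,41))]
def caddymask(c,x,y,z,yaw): 
    r=R.from_euler('z',yaw); m=0
    for b in CAD: m=np.maximum(m,hullmask(c,r.apply(b)+[x,y,z],3))
    return m
def fitcaddy(views,p0,z=None):
    def f(p): 
        e=0
        for c,r in views:
            m=caddymask(c,p[0],p[1],p[2] if z is None else z,p[3]); e+=1-np.minimum(m,r).sum()/np.maximum(m,r).sum()
        return e/len(views)
    s=minimize(f,p0,method="Nelder-Mead",options=dict(initial_simplex=np.array([p0]+[np.add(p0,d) for d in np.diag([.01,.01,.008,.1])]),maxiter=160,xatol=1e-4,fatol=1e-5))
    return s.x,s.fun
E
python3 look.py w3 caddy slate_center; python3 - <<'E'
from h import *; import pickle
V=[pickle.load(open(f"w{i}.pkl","rb")) for i in (2,3)]
v=[(c,D["caddy"][0]["region"]) for c,D in V]
for vv in (v,v[:1],v[1:]):
    for z in (None,0.):
        x,e=fitcaddy(vv,[.52,.01,0.0,.1],z); print(len(vv),z,np.round(x,4),round(e,4))
        if vv is v and z==0: X=x
c=v[1][0]; im=cv2.imread("pics/w3.png"); r=R.from_euler('z',X[3])
for b in [bx(-64,64,-41,41,6,6),bx(58,64,-41,41,52,52),bx(-64,-58,-41,41,30,30)]:
    h=cv2.convexHull(proj(c,r.apply(b)+[X[0],X[1],0]).astype(np.float32)).round().astype(np.int32); cv2.polylines(im,[h],True,(0,255,0),1)
print(proj(c,[X[0],X[1],.006]))
cv2.imwrite("pics/w3o.png",cv2.resize(im[0:260,60:460],(800,520)))
E
```

```text
pose [0.4456 0.0201 0.2602] [ 2.000e-04  9.987e-01  5.070e-02 -1.000e-04] vel 0.0188
caddy 0.76 [298.3 113.5] 8135 [0.5351 0.0125 0.022 ]
slate_center 0.96 [ 79.3 125.7] 6212 [0.4944 0.272  0.022 ]
2 None [0.5214 0.0146 0.0006 0.1025] 0.0209
2 0.0 [0.5215 0.0147 0.0023 0.1004] 0.0201
1 None [5.211e-01 1.470e-02 4.000e-04 9.320e-02] 0.0219
1 0.0 [0.521  0.0148 0.0027 0.0941] 0.0215
1 None [ 5.216e-01  1.460e-02 -5.000e-04  1.046e-01] 0.0148
1 0.0 [0.5216 0.0146 0.0029 0.1051] 0.0153
[[294.63170656 125.10463645]]
```

View pics/w3o.png

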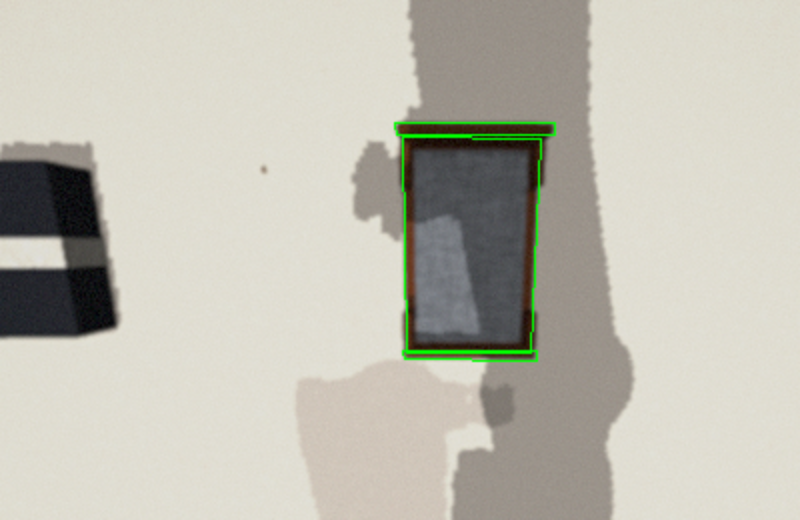

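```bash
python3 -c "
from h import *
plan([.499,-.305,.14],down(.213))"
```

```text
t 3.92 turn [ 0.02 -0.05 -6.52] shift cm [ 2.04 32.81 12.07] rows>= 5.6 w 0.993 F [-0.2 -0.8 -0.7]
```

carry_out:
  moves:
    - [[0,0,-1],[0.3,5,1],8.5]
    - [[0,0,-2.5],[0.6,10.5,3],8.5]
    - [[0,0,-4],[1,16,5],8.5]
    - [[0,0,-5.5],[1.4,21.5,7],8.5]
    - [[0,0,-6.5],[1.7,27,9],8.5]

```text
t: 4.55
eef_pos: [0.4901, -0.2491, 0.17]
tool_rot: [0.001, 0.994, 0.107, 0.001]
contact_force: [0.6, -0.2, 0.6]
gripper_width: 0.993
```

carry_out:
  moves:
    - [[0,0,0],[0.3,4.5,2.5],8.5]
    - [[0,0,0],[0.3,5.8,3],8.5]
    - [[0,0,0],[0.3,5.8,3],8.5]
    - [[0,0,0],[0.3,5.8,3],8.5]

```text
t: 5.05
eef_pos: [0.5058, -0.3004, 0.1411]
tool_rot: [-0.0, 0.994, 0.108, 0.001]
contact_force: [-0.8, 0.9, -0.3]
gripper_width: 0.995
```

```bash
python3 look.py w4 cork_center; python3 - <<'E'
from h import *; import pickle
plan([.499,-.305,.023],down(.213))
V=[pickle.load(open(f"w{i}.pkl","rb")) for i in (1,2,4)]
v=[]
for c,D in V:
    d=min(D["cork_center"],key=lambda d:np.linalg.norm(onplane(c,d["location"],.022)[:2]-[.5,-.307]));v.append((c,d["region"]))
for vv in (v,v[2:]):
  x,e=fitbox(vv,[.499,-.305,.022,.213]);print(np.round(x,4),round(e,4))
E
```

```text
pose [ 0.5058 -0.3004  0.1411] [-1.000e-04  9.941e-01  1.084e-01  5.000e-04] vel 0.0084
cork_center 0.85 [288. 225.] 7943 [ 0.498  -0.3054  0.022 ]
cork_center 0.81 [336.   58.5] 10280 [ 0.6362 -0.3112  0.022 ]
t 5.15 turn [ 0.02 -0.07  0.28] shift cm [-0.79  0.3  11.82] rows>= 1.9 w 0.998 F [ 0.7 -0.3 -0. ]
[ 0.4987 -0.3048  0.0216  0.2145] 0.0268
[ 0.4976 -0.305   0.0202  0.2149] 0.0183
```

View pics/w4.png

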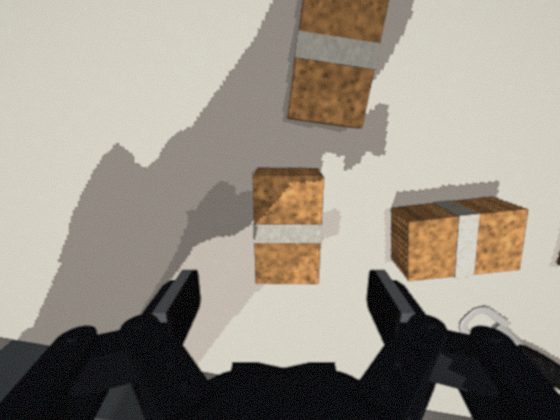

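carry_out:
  moves:
    - [[0,0,0.3],[-0.8,0.3,3],8.5]
    - [[0,0,0.3],[-0.8,0.3,6],8.5]
    - [[0,0,0.3],[-0.8,0.3,8.5],8.5]
    - [[0,0,0.3],[-0.8,0.3,10.8],8.5]
    - [[0,0,0.3],[-0.8,0.3,11.8],8.5]
  newtons: 25

```text
t: 5.78
eef_pos: [0.498, -0.3052, 0.0217]
tool_rot: [-0.0, 0.994, 0.106, -0.0]
contact_force: [0.4, 0.1, 0.7]
gripper_width: 0.998
```

carry_out:
  moves:
    - [[0,0,0],[0,0,0],8.5]
    - [[0,0,0],[0,0,0],7]
    - [[0,0,0],[0,0,0],5]
    - [[0,0,0],[0,0,0],4]
    - [[0,0,0],[0,0,0],4]
  newtons: 25

```text
t: 6.4
eef_pos: [0.4987, -0.3066, 0.0233]
tool_rot: [0.0, 0.994, 0.105, 0.001]
contact_force: [-1.5, 1.8, 6.8]
gripper_width: 0.641
```

carry_out:
  moves:
    - [[0,0,0],[0,0,0],4]
    - [[0,0,0],[0,0,0],4]
    - [[0,0,0],[0,0,0],4]
    - [[0,0,0],[0,0,0],4]
  newtons: 25

```text
t: 6.9
eef_pos: [0.4988, -0.3066, 0.0233]
tool_rot: [0.0, 0.994, 0.105, 0.001]
contact_force: [-1.3, 1.2, 6.7]
gripper_width: 0.639
```

carry_out:
  moves:
    - [[0,0,0],[0,0,-1],4]
    - [[0,0,0],[0,0,-3],4]
    - [[0,0,0],[0,0,-6],4]
    - [[0,0,0],[0,0,-9.5],4]
    - [[0,0,0],[0,0,-13],4]

```text
t: 7.52
eef_pos: [0.498, -0.3064, 0.1546]
tool_rot: [0.0, 0.994, 0.105, 0.0]
contact_force: [-0.2, 0.7, -2.4]
gripper_width: 0.639
```

carry_out:
  moves:
    - [[0,0,0],[0,0,-1],4]
    - [[0,0,0],[0,0,-1],4]
    - [[0,0,0],[0,0,-1],4]

```text
t: 7.9
eef_pos: [0.4972, -0.306, 0.1608]
tool_rot: [-0.001, 0.994, 0.105, -0.001]
contact_force: [0.7, 0.3, -3.3]
gripper_width: 0.637
```

```bash
python3 look.py w5 cork_center; cat > inhand.py <<'E'
from h import *; import pickle,sys
# fit the pile's pose in the tool frame (x, z, pitch about tool y) from the wrist silhouette
o=bot.get_obs(); Rt=rot(o["tool_rot"]); c,D=pickle.load(open(sys.argv[1]+".pkl","rb"))
d=min(D["cork_center"],key=lambda d:np.linalg.norm(d["location"]-proj(c,o["eef_pos"])[0])); r=d["region"]
y,x=np.nonzero(r); print("bbox",x.min(),x.max(),y.min(),y.max())
s=box(0,0,0,0); rr=r.copy()
def f(p):
    P=o["eef_pos"]+Rt.apply(R.from_euler('y',p[3]).apply(s)+p[:3]); m=hullmask(c,P)
    k=np.zeros(m.shape); k[:y.max()+1]=1; m=m*k   # below the last visible row the fingers may hide it
    return 1-np.minimum(m,r).sum()/np.maximum(m,r).sum()
for z in (None,.0013):
    g=(lambda p:f(p)) if z is None else (lambda p:f([p[0],p[1],z,p[3]]))
    q=minimize(g,[0,0,.0013,0],method="Nelder-Mead",options=dict(initial_simplex=np.vstack([[0,0,.0013,0],[.005,0,.0013,0],[0,.003,.0013,0],[0,0,.006,0],[0,0,.0013,.05]]),maxiter=250))
    print("pile in tool",np.round(q.x,4),round(q.fun,4))
E
python3 inhand.py w5
```

```text
pose [ 0.4972 -0.306   0.1608] [-7.000e-04  9.945e-01  1.051e-01 -1.100e-03] vel 0.01
cork_center 0.84 [443.9 219.9] 8451 [ 0.5188 -0.4581  0.022 ]
cork_center 0.78 [328.9  53.8] 8502 [ 0.6333 -0.3132  0.022 ]
cork_center 0.77 [281.4 272.4] 23644 [ 0.4302 -0.3171  0.022 ]
cork_center 0.63 [555.  225.3] 817 [ 0.5363 -0.5651  0.022 ]
cork_center 0.16 [  0.  167.4] 199 [ 0.4811 -0.0439  0.022 ]
bbox 211 356 185 370
pile in tool [-0.0009 -0.001   0.003   0.0254] 0.0425
pile in tool [-0.0005 -0.0009  0.0068 -0.0018] 0.0473
```

View pics/w5.png

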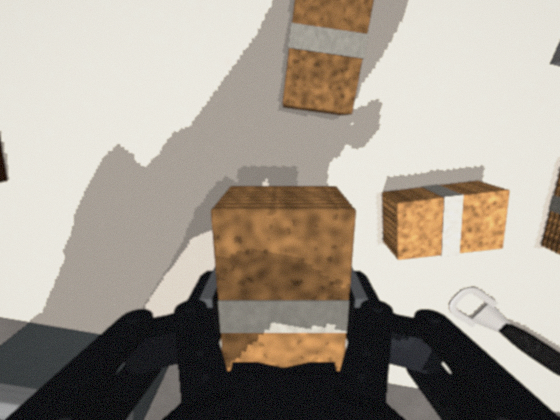

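```bash
cat > goal.py <<'E'
from h import *; import sys
C=np.array([.5215,.0147,0]); yaw=.1022; off=np.array([-.0005,0,.0015])
def goal(z,deg,x=0):
    Rz=R.from_euler('z',yaw); Rt=Rz*R.from_euler('y',deg,degrees=True)*R.from_euler('x',np.pi)
    return C+Rz.apply([x,0,z])-Rt.apply(off),Rt
if __name__=="__main__":
    for a in sys.argv[1:]:
        z,d=map(float,a.split(',')); p,Rt=goal(z/1e3,d); print(a,np.round(p,4),end=" "); plan(p,Rt)
E
python3 goal.py 150,0 150,18
```

```text
150,0 [0.522  0.0148 0.1515] t 8.0 turn [-0.09  0.12  6.21] shift cm [  9.12 -30.85   0.95] rows>= 5.1 w 0.641 F [-1.2 -0.2 -2.1]
150,18 [0.5224 0.0148 0.1513] t 8.0 turn [  0.88 -17.86   6.17] shift cm [  9.16 -30.84   0.98] rows>= 5.2 w 0.641 F [-1.2 -0.2 -2.1]
```

carry_out:
  moves:
    - [[0,0,0.7],[1,-3,0],4]
    - [[0,0,1.5],[2.2,-7.5,0],4]
    - [[0,0,2.5],[3.6,-12,0],4]
    - [[0,0,3.5],[5,-16.5,0],4]
    - [[0,0,4.5],[6.2,-21,0],4]

```text
t: 8.62
eef_pos: [0.5146, -0.0865, 0.1614]
tool_rot: [-0.0, 0.998, 0.066, -0.001]
contact_force: [1.0, -0.1, -2.0]
gripper_width: 0.643
```

carry_out:
  moves:
    - [[0,0,1],[0.8,-4,0],4]
    - [[0,0,1.7],[1.3,-8,0],4]
    - [[0,0,1.7],[1.3,-10.2,0.4],4]
    - [[0,0,1.7],[1.3,-10.2,0.8],4]
    - [[0,0,1.7],[1.3,-10.2,0.9],4]

```text
t: 9.25
eef_pos: [0.514, 0.0135, 0.1524]
tool_rot: [0.0, 0.999, 0.051, -0.001]
contact_force: [0.6, 0.5, -2.2]
gripper_width: 0.641
```

```bash
python3 goal.py 150,9 150,18
```

```text
150,9 [0.5222 0.0148 0.1514] t 9.25 turn [ 0.03 -8.91 -0.05] shift cm [ 0.83 -0.04  0.09] rows>= 0.8 w 0.641 F [ 0.6  0.5 -2.2]
150,18 [0.5224 0.0148 0.1513] t 9.25 turn [  0.03 -17.91  -0.05] shift cm [ 0.86 -0.04  0.11] rows>= 1.7 w 0.641 F [ 0.6  0.5 -2.2]
```

carry_out:
  moves:
    - [[0,-5,0],[0.3,0,0.1],4]
    - [[0,-10,0],[0.6,0,0.1],4]
    - [[0,-15,0],[0.8,0,0.1],4]
    - [[0,-18,0],[0.86,0,0.1],4]
    - [[0,-18,0],[0.86,0,0.1],4]

```text
t: 9.88
eef_pos: [0.5236, 0.0142, 0.1514]
tool_rot: [0.008, 0.986, 0.049, -0.156]
contact_force: [-0.1, 0.4, -2.7]
gripper_width: 0.642
```

```bash
python3 goal.py 150,18 100,18 46,18; python3 look.py w6 cork_center caddy; python3 inhand.py w6;  python3 - <<'E'
from goal import *
for n in ("scene","side"):
    c=cam(n); im=bot.read_camera(n)[:,:,::-1].copy()
    u=proj(c,C+[0,0,.1])[0].astype(int); a=im[u[1]-70:u[1]+70,u[0]-90:u[0]+90]; cv2.imwrite(f"pics/{n}6.png",cv2.resize(a,(400,311),interpolation=2))
a=[cv2.imread(f"pics/{n}6.png") for n in("scene","side")]; cv2.imwrite("pics/c6.png",np.hstack(a))
E
```

```text
150,18 [0.5224 0.0148 0.1513] t 9.88 turn [-0.02  0.01 -0.13] shift cm [-0.1  -0.07  0.05] rows>= 0.0 w 0.642 F [-0.1  0.4 -2.7]
100,18 [0.5224 0.0148 0.1013] t 9.88 turn [-0.02  0.01 -0.13] shift cm [ 1.45 -0.07  4.8 ] rows>= 0.8 w 0.642 F [-0.1  0.4 -2.7]
46,18 [0.5224 0.0148 0.0473] t 9.88 turn [-0.02  0.01 -0.13] shift cm [ 3.11 -0.08  9.94] rows>= 1.7 w 0.642 F [-0.1  0.4 -2.7]
pose [0.5236 0.0142 0.1514] [ 0.008   0.9864  0.0493 -0.1563] vel 0.034
cork_center 0.71 [281.9 272.8] 23519 [0.396  0.0037 0.022 ]
caddy 0.81 [285.1 127.9] 9667 [0.5596 0.0174 0.022 ]
caddy 0.54 [ 24.5 189.6] 4213 [0.4798 0.2447 0.022 ]
bbox 210 356 186 370
pile in tool [-0.0001 -0.0002  0.0032  0.0101] 0.0404
pile in tool [ 0.0005 -0.0004  0.005  -0.0145] 0.0502
```

View pics/c6.png

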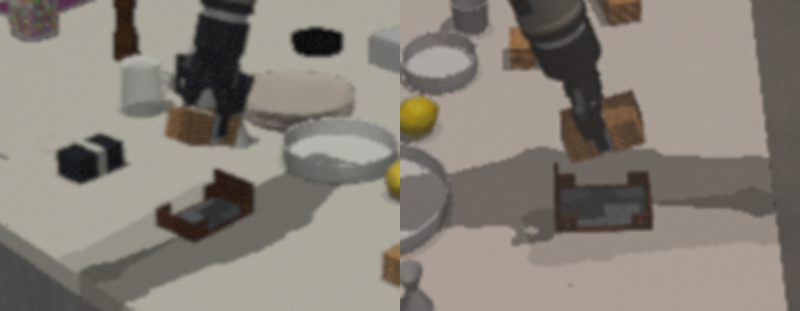

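carry_out:
  moves:
    - [[0,0,-0.1],[0.83,-0.07,2.9],4]
    - [[0,0,-0.1],[1.75,-0.07,5.76],4]
    - [[0,0,-0.1],[2.37,-0.07,7.66],4]
    - [[0,0,-0.1],[2.9,-0.07,9.27],4]
    - [[0,0,-0.1],[3.11,-0.08,9.94],4]

```text
t: 10.75
eef_pos: [0.5215, 0.0162, 0.0473]
tool_rot: [0.008, 0.986, 0.051, -0.157]
contact_force: [0.4, 0.4, -2.2]
gripper_width: 0.64
```

carry_out:
  moves:
    - [[0,0,0],[0,0,0],4]
    - [[0,0,0],[0,0,0],4]
    - [[0,0,0],[0,0,0],4]
    - [[0,0,0],[0,0,0],4]
    - [[0,0,0],[0,0,0],4]

```text
t: 11.38
eef_pos: [0.5218, 0.0163, 0.0482]
tool_rot: [0.008, 0.986, 0.051, -0.156]
contact_force: [0.1, -0.2, -2.7]
gripper_width: 0.641
```

```bash
python3 goal.py 46,18 42.5,14 38.3,10 33.7,6 30.6,3 28.5,0; python3 -c "
from h import *
o=bot.get_obs(); print(o['eef_pos'],rot(o['tool_rot']).as_euler('ZYX',degrees=True))"
```

```text
46,18 [0.5224 0.0148 0.0473] t 11.38 turn [ 0.   -0.02  0.11] shift cm [0.07 0.16 0.08] rows>= 0.0 w 0.641 F [ 0.1 -0.2 -2.7]
42.5,14 [0.5223 0.0148 0.0438] t 11.38 turn [-0.    3.98  0.11] shift cm [0.17 0.16 0.41] rows>= 0.4 w 0.641 F [ 0.1 -0.2 -2.7]
38.3,10 [0.5222 0.0148 0.0397] t 11.38 turn [-0.    7.98  0.11] shift cm [0.29 0.16 0.81] rows>= 0.7 w 0.641 F [ 0.1 -0.2 -2.7]
33.7,6 [0.5222 0.0148 0.0351] t 11.38 turn [-1.000e-02  1.198e+01  1.100e-01] shift cm [0.42 0.16 1.24] rows>= 1.1 w 0.641 F [ 0.1 -0.2 -2.7]
30.6,3 [0.5221 0.0148 0.0321] t 11.38 turn [-1.000e-02  1.498e+01  1.100e-01] shift cm [0.51 0.16 1.54] rows>= 1.4 w 0.641 F [ 0.1 -0.2 -2.7]
28.5,0 [0.522  0.0148 0.03  ] t 11.38 turn [-1.000e-02  1.798e+01  1.100e-01] shift cm [0.56 0.16 1.74] rows>= 1.7 w 0.641 F [ 0.1 -0.2 -2.7]
[0.52182796 0.01630713 0.04824943] [   5.96659918   17.97822607 -179.96811641]
```

carry_out:
  moves:
    - [[0,2,0.1],[0.1,0.16,0.2],4]
    - [[0,4,0.1],[0.17,0.16,0.41],4]
    - [[0,6,0.1],[0.23,0.16,0.6],4]
    - [[0,8,0.1],[0.29,0.16,0.81],4]
    - [[0,10,0.1],[0.36,0.16,1.03],4]

```text
t: 12.0
eef_pos: [0.5221, 0.0147, 0.0372]
tool_rot: [0.003, 0.996, 0.051, -0.069]
contact_force: [-0.3, 0.2, -1.1]
gripper_width: 0.636
```

carry_out:
  moves:
    - [[0,2,0],[0.05,0,0.21],4]
    - [[0,4,0],[0.08,0,0.41],4]
    - [[0,6,0],[0.1,0,0.55],4]
    - [[0,8,0],[0.1,0,0.68],4]
    - [[0,8,0],[0.1,0,0.68],4]

```text
t: 12.62
eef_pos: [0.5214, 0.0146, 0.0303]
tool_rot: [0.0, 0.999, 0.051, -0.001]
contact_force: [-0.2, 0.7, -2.6]
gripper_width: 0.646
```

```bash
python3 goal.py 28.5,0 28,0; python3 - <<'E'
from goal import *
o=bot.get_obs(); print(o['eef_pos'],rot(o['tool_rot']).as_euler('ZYX',degrees=True),o["contact_force"],o["torque"])
for n in ("scene","side"):
    c=cam(n); im=bot.read_camera(n)[:,:,::-1].copy()
    u=proj(c,C+[0,0,.05])[0].astype(int); a=im[u[1]-50:u[1]+50,u[0]-65:u[0]+65]; cv2.imwrite(f"pics/{n}7.png",cv2.resize(a,(400,308),interpolation=2))
a=[cv2.imread(f"pics/{n}7.png") for n in("scene","side")]; cv2.imwrite("pics/c7.png",np.hstack(a))
E
```

```text
28.5,0 [0.522  0.0148 0.03  ] t 12.62 turn [0.01 0.07 0.01] shift cm [ 0.06 -0.01  0.03] rows>= 0.0 w 0.646 F [-0.2  0.7 -2.6]
28,0 [0.522  0.0148 0.0295] t 12.62 turn [0.01 0.07 0.01] shift cm [ 0.06 -0.01  0.08] rows>= 0.0 w 0.646 F [-0.2  0.7 -2.6]
[0.52137001 0.01456351 0.03026794] [5.86293854e+00 7.00179041e-02 1.79992262e+02] [-0.22646327  0.70568936 -2.60572341] [-0.03938739  0.00110643 -0.00501458]
```

View pics/c7.png

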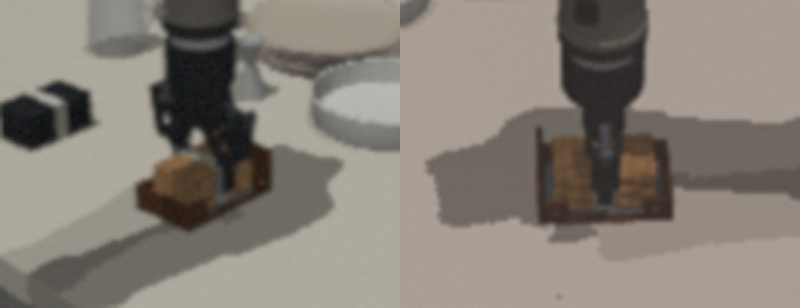

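carry_out:
  moves:
    - [[0,0,0],[0.05,0,0.04],4]
    - [[0,0,0],[0.05,0,0.08],4]
    - [[0,0,0],[0.05,0,0.08],4]

```text
t: 13.1
eef_pos: [0.5228, 0.0148, 0.0294]
tool_rot: [-0.0, 0.999, 0.051, -0.0]
contact_force: [0.2, -0.1, -2.1]
gripper_width: 0.644
```

carry_out:
  moves:
    - [[0,0,0],[0,0,0.05],4]
    - [[0,0,0],[0,0,0.1],4]
    - [[0,0,0],[0,0,0.1],4]

```text
t: 13.48
eef_pos: [0.5227, 0.0148, 0.0293]
tool_rot: [0.0, 0.999, 0.051, 0.0]
contact_force: [-3.6, 1.1, 9.6]
gripper_width: 0.639
```

carry_out:
  moves:
    - [[0,0,0],[0,0,-0.05],4]
    - [[0,0,0],[0,0,-0.05],6]
    - [[0,0,0],[0,0,-0.05],7]
    - [[0,0,0],[0,0,-0.05],8]
    - [[0,0,0],[0,0,-0.05],8]

```text
t: 14.1
eef_pos: [0.5227, 0.0148, 0.0289]
tool_rot: [-0.0, 0.999, 0.051, 0.0]
contact_force: [0.5, 0.5, 0.5]
gripper_width: 0.936
```

carry_out:
  moves:
    - [[0,0,0],[0,0,0],8]
    - [[0,0,0],[0,0,0],8]
    - [[0,0,0],[0,0,0],8]

```text
t: 14.48
eef_pos: [0.5227, 0.0148, 0.029]
tool_rot: [-0.0, 0.999, 0.051, 0.0]
contact_force: [-0.0, -0.0, -0.1]
gripper_width: 0.939
```

```bash
python3 look.py w8 cork_center
```

```text
pose [0.5227 0.0148 0.029 ] [-1.000e-04  9.987e-01  5.110e-02  0.000e+00] vel 0.002
cork_center 0.96 [282.9 273.5] 23710 [0.5274 0.0166 0.022 ]
```

View pics/w8.png

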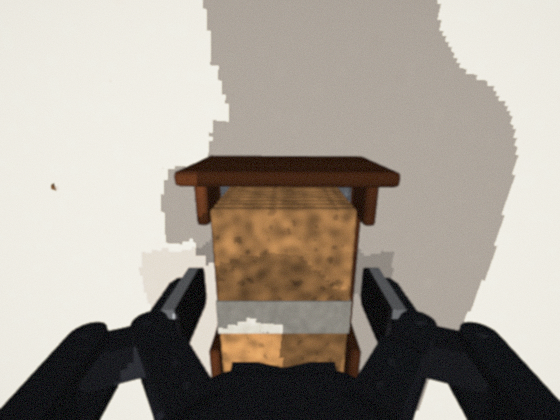

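The pile lies square inside the caddy, about (283, 273), and both fingers stand clear on either side of it. Now I retreat straight up and back.

carry_out:
  moves:
    - [[0,0,0],[0,0,-1.5],8]
    - [[0,0,0],[0,0,-4],8]
    - [[0,0,0],[0,0,-8],8]
    - [[0,0,0],[0,0,-13],8]
    - [[0,0,0],[-2,0,-18],8]

```text
t: 15.2
eef_pos: [0.5034, 0.013, 0.2118]
tool_rot: [-0.0, 0.999, 0.051, 0.001]
contact_force: [0.5, -0.3, -0.6]
gripper_width: 0.935
```

carry_out:
  moves:
    - [[0,0,0],[-3,0,-3],8]
    - [[0,0,0],[-6,0,-4],8]
    - [[0,0,0],[-6,0,-4],8]
    - [[0,0,0],[-6,0,-4],8]

```text
t: 15.7
eef_pos: [0.4435, 0.0066, 0.2496]
tool_rot: [-0.0, 0.999, 0.051, 0.001]
contact_force: [0.1, 1.4, 0.7]
gripper_width: 0.936
```

```bash
python3 look.py w9 cork_center caddy slate_center; python3 - <<'E'
from goal import *; import pickle
c,D=pickle.load(open("w9.pkl","rb"))
d=min(D["cork_center"],key=lambda d:np.linalg.norm(onplane(c,d["location"],.028)[:2]-C[:2]))
for z in (.028,None):
    x,e=fitbox([(c,d["region"])],[*C[:2],.028,.1],z); print("pile",np.round(x,4),round(e,4),"in caddy mm",np.round(R.from_euler('z',-yaw).apply([x[0]-C[0],x[1]-C[1],0])*1e3,1))
for n in ("w3","w9"):
    c,D=pickle.load(open(n+".pkl","rb"))
    if D["slate_center"]: print(n,"slate",np.round(fitbox([(c,D["slate_center"][0]["region"])],[.49,.26,.022,.1],.022)[0],4))
E
```

```text
pose [0.4435 0.0066 0.2496] [-0.000e+00  9.987e-01  5.110e-02  7.000e-04] vel 0.0262
cork_center 0.84 [553.2  72.2] 751 [ 0.6048 -0.2748  0.022 ]
cork_center 0.55 [279.9 118.4] 5015 [0.5255 0.0203 0.022 ]
caddy 0.69 [312.9 101.6] 3630 [ 0.5474 -0.0152  0.022 ]
slate_center 0.57 [ 61.8 123. ] 6776 [0.4943 0.2717 0.022 ]
pile [0.5228 0.0159 0.032  0.1076] 0.0148 in caddy mm [1.4 1.1 0. ]
pile [0.5228 0.0159 0.0279 0.1078] 0.0148 in caddy mm [1.4 1.1 0. ]
w3 slate [0.4942 0.2716 0.0202 0.1068]
w9 slate [0.4942 0.2715 0.0199 0.1056]
```

View pics/w9.png

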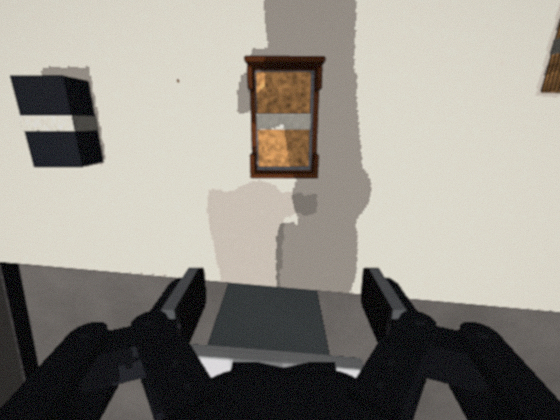

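The pile sits flat and square in the caddy (about 284, 120 in the picture), the black pile at (60, 122) has not moved, and the gripper is clear.

```bash
python3 -c "
from station import bot
print(bot.hand_in())"
```

```text
the job is handed in; nothing more can be done
None
```

The cork pile nearest the base is now seated flat in the caddy, and I handed the job in at about 16 s. I gripped it across the band at 25 N and carried it over the caddy leaning 18° with the low end towards the tall wall. I lowered it to the lead pose, paused about 0.6 s, let the other end down onto the floor, opened the gripper and backed away.

**Pile:** the last check put its centre at about (+1.4, +1.1) mm from the caddy's centre, at z = 27.9 mm against 28 expected. It was square to the caddy within 0.4°.

**Black pile:** it shows no shift beyond 0.1 mm in the fit.

**Forces:** the highest wrist force reported at the end of a move was about 10 N, as the pile touched the floor. With the gripper open and clear it read close to zero.

**Disagreements:**
- The first coarse triangulation from blob centres gave pile heights off by up to about 10 mm. I used the silhouette fits instead, which gave 20–22 mm.
- At the lead pose the tool was about 1.6 mm off sideways, which I corrected while letting the other end down.

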